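# Clear the fallen jar and hold the hidden bolt head behind the bracket

## Robot

A 6-joint arm with a two-finger parallel gripper is mounted at the origin on a cart in front of the work surface, level with it; the furniture and walls round the work are solid. World frame = base frame: x ahead of the robot, y to its left, z up, the work surface at z = 0. Lengths are in mm, angles in rad, forces in N, time in s.
With the tool pointing down it reaches from about 275 to 750 mm from the base axis. Payload 10.2 kg.
Tool frame: the origin (TCP) lies at the very end of the fingers, on their centre line; the grasp point (between the pads) lies 19 mm behind it; z points along the fingers, y is the direction in which the jaws open and shut (so a half turn about z gives the same grasp; the last joint's range is limited). The gripper opens to 85 mm and grips with 20 to 120 N. Pads are 22 mm wide; open, the fingers measure 114 mm over their backs; the gripper's body (76 mm by 85 mm) begins 54 mm behind the grasp point. The pads swing forward as they close: fully open they stand 13 mm farther back than shut.
Start: joints at [-1.483, 0.313, 1.498, -0, 1.331, -0.223], TCP at [160.543, -499.857, 231.294] pointing down, gripper open.
Joint ranges: [-2.94, 2.94], [-0.97, 2.17], [0.19, 2.56], [-1.23, 4.37], [0.02, 3.11], [-2.88, 2.88]. Speed limits (rad/s): [2.39, 2.39, 3.01, 3.14, 3.14, 3.14].

## Interface

Orientations are given as a unit quaternion [w, x, y, z].
In Python, from rig import * gives the robot as it stands. The module is installed in compiled form; this text tells all that it offers.
- The arm moves only by the shell command python3 -m crank 'ROWS' [FORCE]. ROWS is a JSON object of lists of equal length, an entry for each row: "dp": the shift along the world's x, y, z in cm, a list of three; "delta_rot": the turn, a rotation vector about the world's x, y, z in degrees, a list of three; "claw": the closure in counts, from 0 (fully open) to 255 (shut). A call has 1 to 10 rows; each row shifts and turns the commanded pose from where the row before left it; what a row does not reach is not made up. A row lasts 1/10 s, in which the tool goes at most 50 mm and 8.59 degrees, less where a joint would pass 70% of its speed; a pose out of reach is approached as far as the arm can. A call is refused whole if a number of a shift passes 5 or a number of a turn 8.59, either way. A call with a gripper value outside its range is refused whole. The fingers move at their own pace and stop on an object; FORCE is the grip in N (left out, the last holds). Time passes only in rows, so rows that do not move let the fingers close. It gives the time, the measured TCP pose, the force and the opening at its end, in the units of the state.
- sense(): the state, without advancing time (a new reading comes with each control period).
- capture(name): name is "scene" or "top" or "wrist"; returns (picture, depth): 420x560x3 uint8, red, green, blue; 420x560 float32, mm along the optical axis (not along the pixel's ray), 0 where there is no reading.
- camera_model(name): a dict with "fx", "fy", "cx", "cy" (pixels), "cam_to_world" (4x4, takes a point from camera to world coordinates); the wrist camera has in their place "T_tool_cam" (4x4, takes a point from camera to tool coordinates, whose origin is the TCP and whose axes are the flange's). Camera axes: x right, y up, looking along -z (the intrinsics and any distortion apply to the point x, -y, -z); pixel columns grow to the right and rows downward; lengths in mm; the calibration is good to about 2 mm. A picture is of the moment at which its call begins: read the wrist's pose just before it. camera_model takes no time and is no camera call.
- finish_job(): hands the job in, once; it reports no verdict.
Trained networks look in the newest picture that a camera, given by its name, has taken for a name from the list of things; names that differ only in an ending like _2 or _b are one class to them, and where a whole thing is asked for, a point or a joint stands for the part that bears it (a point fixed in the world has none). Each returns a list of dicts, best first, with "p" (0 to 1); they miss things now and then, are a little off and sometimes report something else, mostly with a low value. They report only what shows in the picture. A call takes as long as a camera call.
- boxes_of(camera, target): "centre" ([column, row] in pixels, amid what is visible of it).
- masks_of(camera, target): "region" (420x560 bool, what is visible of it) and "centre" ([column, row] in pixels, amid what is visible of it).
- pinpoint(camera, target): "centre" ([column, row] in pixels: a listed point, or the origin of a listed thing).
The state is a dict: "time_s": time; "joints": joint angles; "dq": joint speeds; "tau": joint torques, N m; "eef_pos": TCP position; "ee_rot": TCP orientation; "force": force on the tool from outside, world axes, zero at the start; "wrist_torque": the same for the moment, N m; "grip_width": opening from 0.0 (shut) to 1.0 (fully open).
Only numpy, scipy, OpenCV 4.12 (cv2) and the standard library are available. Lean on these libraries where they do the work, as an engineer would, in place of code of your own. Each camera call takes 0.05 s, during which the arm holds its last target.

## Task

The spanner I left on the nut is slowly sinking and dragging the bolt round with it, and a white screw jar has toppled into the gap behind the bracket, where it blocks the bolt's head. Take the jar out and stand it upright on the bare worktop, then reach down into the gap behind the bracket, grip the hexagonal bolt head between the fingers and hold it so that it no longer turns, before the spanner has sunk to level. Finish while still holding the head; do not touch the spanner, and leave the other things where they are.

Things in the scene. Friction and masses are not known exactly. Their poses are not given: they have to be found in the camera images.
- bracket: Fixed aluminium bracket. Origin on the worktop midway between its two upright plates; x from the front plate (nut side, towards the robot) to the backing plate, y along the gap, z up. Plates 8 mm thick, 90 wide (y -45 to 45), 78 high; gap 54 wide (x -27 to 27), open above, at both ends and down to the worktop. Feet 6 thick (screw heads 10) to x = -71 and 71. Sleeve, 20 across, round the bolt to x = -12.
- bolt_head (a point): Steel hexagonal bolt head in the gap; this point is its centre, 44 mm above the worktop, on the bracket's y = 0, midway between the plates. 24 mm across flats, 27.7 across corners, 22 long along the bolt's axis = the bracket's x. With joint bolt at 0.40 rad two flats stand vertical, facing the bracket's +y and -y; as the joint rises from there, the upper side of the head turns towards -y.
- bolt (a joint): Turning of bolt, head, nut and spanner together, rad. 0: spanner level, pointing to the bracket's +y (the robot's left); positive: free end raised. Starts between 0.55 and 0.8; the spanner's weight (below 0.1 N m) drags it down at about 0.008 rad/s against a heavy viscous drag of 8 N m s/rad, to a stop at -0.15.
- spanner (a point): Dark steel spanner fixed on the nut in front of the front plate; this point is on the bolt's axis at the bracket's x = -50 mm, 44 mm above the worktop. 9 mm thick (nut 16), it reaches 117 mm from the bolt's axis. Not to be touched.
- jar_centre (a point): Centre of the white cylindrical screw jar, half-way along it: 118 mm long, 37 in diameter, 0.06 to 0.1 kg. z axis points from flat bottom to cap. It starts lying on the worktop along the gap, bottom in the gap 20 to 28 mm from the bolt's axis, cap sticking out on the bracket's -y side (the robot's right). Upright on the worktop its centre is 59 mm high.
- petri_dish: Bystander: small round dish, 65 mm across, 17 mm high; origin under its centre.
- kitchen_timer: Bystander: bench timer, 66 x 66 x 20 mm; origin under its centre.
- tweezers_pair: Bystander: steel tweezers, 120 mm long (their y), 14 mm wide, 9 mm high; origin under the centre.
- eyepiece: Bystander: black eyepiece standing upright, 35 mm in diameter, 52 mm high; origin under its centre.
- canister: Bystander: black screw canister standing upright, 34 mm in diameter, 50 mm high; origin under its centre.
- folding_loupe: Bystander: folding magnifier lying flat, 27 x 64 (its y) x 12 mm; origin under its centre.
- fallen_jar: The same white screw jar; origin at the centre of its flat bottom, z axis towards the cap.

How it is judged:
By the outcome, as a careful person would: the job done as asked, in the order asked, and still so for the second after the job is handed in, while the arm keeps its last pose, push and grip.
It also fails if it takes over 67 s, if anything falls off the work surface, if the arm or the gripper's body presses on something with over 40 N, if the wrist force passes 120 N, or if a joint passes its speed limit or range.

## Working session

There is one attempt and no reset: what is moved stays moved. The work goes in short steps, Python scripts to look and compute and a shell command to move; the robot and the scene stay as the last step left them, time stands still between calls to the robot, and variables do not carry over. Pictures are saved under pics/ and viewed, and the job is handed in when it is done.

```bash
mkdir -p pics
cat > h.py <<'E'
from rig import *
import numpy as np, cv2
from scipy.spatial.transform import Rotation as R
def cam(name):
    m=camera_model(name)
    if 'cam_to_world' in m: return m,np.array(m['cam_to_world'])
    s=sense();q=s['ee_rot'];T=np.eye(4);T[:3,:3]=R.from_quat([q[1],q[2],q[3],q[0]]).as_matrix();T[:3,3]=s['eef_pos']
    return m,T@np.array(m['T_tool_cam'])
def cloud(m,T,d):
    v,u=np.mgrid[0:420,0:560]
    X=np.stack([(u-m['cx'])/m['fx']*d,-(v-m['cy'])/m['fy']*d,-d],-1)
    return X@T[:3,:3].T+T[:3,3]
def proj(m,T,p):
    c=np.linalg.inv(T)@np.append(p,1);return [m['cx']+m['fx']*c[0]/-c[2], m['cy']-m['fy']*c[1]/-c[2]]
def save(n,im): cv2.imwrite('pics/'+n+'.png',np.ascontiguousarray(im[...,::-1]))
E
python3 - <<'E'
from h import *
for n in ['scene','top']:
    m,T=cam(n);im,d=capture(n);save(n+'0',im);np.savez(n+'0',im=im,d=d)
    print(n,{k:v for k,v in m.items()})
    C=cloud(m,T,d)
    for t in ['jar_centre','bolt_head','bracket','spanner']:
        for r in pinpoint(n,t)[:2]:
            c=np.array(r['centre']);i=c.round().astype(int);i=np.clip(i,0,[559,419])
            print(t,r['p'],c.round(1),C[i[1],i[0]].round(1))
print(camera_model('wrist'));s=sense();print(s)
E
```

```text
scene {'fx': 486.05595852002455, 'fy': 486.05595852002455, 'cx': 271.86849295904165, 'cy': 207.82812058490094, 'cam_to_world': array([[ 8.79222047e-01,  3.08449666e-01, -3.63080425e-01,
         1.01860695e+02],
       [-4.76259053e-01,  5.49740078e-01, -6.86267558e-01,
        -1.14800889e+03],
       [-1.20791379e-02,  7.76301907e-01,  6.30245542e-01,
         8.11967811e+02],
       [ 0.00000000e+00,  0.00000000e+00,  0.00000000e+00,
         1.00000000e+00]])}
jar_centre 0.72 [252.6 202.5] [ 517.1 -260.    37.4]
bolt_head 0.64 [237.1 180.4] [ 517.9 -163.3   45.9]
bolt_head 0.3 [256.  152.5] [653.2  -7.6   5.9]
bracket 0.93 [240.2 185.4] [ 5.401e+02 -1.298e+02 -3.000e-01]
spanner 0.89 [218.4 179.9] [ 470.6 -145.1   51.2]
top {'fx': 476.84046309517595, 'fy': 476.84046309517595, 'cx': 285.32201449716143, 'cy': 205.08501486914165, 'cam_to_world': array([[-2.71023756e-03,  9.95526160e-01, -9.44474432e-02,
         4.66902894e+02],
       [-9.99691396e-01, -3.65048564e-04,  2.48390607e-02,
        -3.01925558e+02],
       [ 2.46934568e-02,  9.44856161e-02,  9.95219926e-01,
         1.2
[... 738 characters left out ...]
         1.00000000e+00]])}
{'time_s': 0.5, 'joints': array([-1.48340411e+00,  3.12937876e-01,  1.49775807e+00,  1.78942459e-05,
        1.33098049e+00, -2.23408892e-01]), 'dq': array([-0.00140225, -0.00062862,  0.00143507, -0.00055355,  0.00034162,
        0.0007725 ]), 'tau': array([-8.86342386e-04, -4.11933374e+01, -2.59768814e+01, -1.56532192e-04,
        7.78956455e-04,  1.23170781e-05]), 'eef_pos': array([ 160.54375176, -499.84107292,  231.25290161]), 'ee_rot': array([-4.12022901e-05,  9.87949942e-01,  1.54773737e-01,  1.15175474e-05]), 'force': array([0.10625181, 0.2168585 , 0.17412755]), 'wrist_torque': array([ 0.02858025, -0.02691332,  0.00792252]), 'grip_width': 0.9973710772055968}
```

View pics/scene0.png

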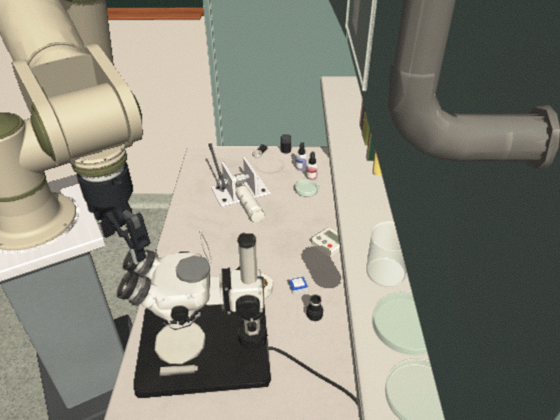

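View pics/top0.png

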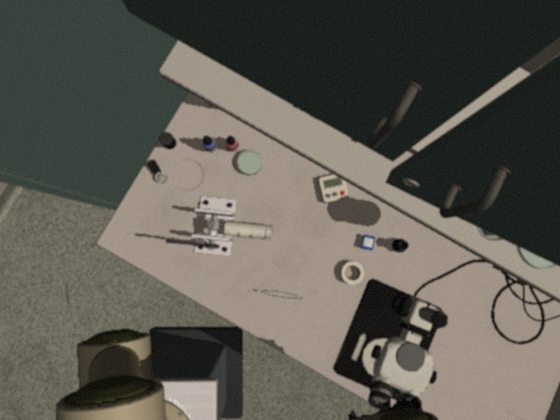

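Run:
```python
from h import *
for n,(a,b,c,e) in {'top':(180,300,170,300),'scene':(130,330,130,280)}.items():
    z=np.load(n+'0.npz');m,T=cam(n);im,d=z['im'],z['d'];C=cloud(m,T,d)
    save('z'+n,cv2.resize(im[c:e,a:b],None,fx=4,fy=4,interpolation=cv2.INTER_CUBIC))
    capture(n)
    mk=masks_of(n,'fallen_jar')
    r=mk[0];P=C[r['region']&(d>0)];print(n,'jar',r['p'],len(P),r['centre'])
    P=P[(P[:,2]>10)&(P[:,2]<60)]
    c0=np.median(P,0);u,s,v=np.linalg.svd(P-c0,full_matrices=False);t=(P-c0)@v[0];print(c0,v[0],np.percentile(t,[1,99]),np.percentile(P[:,2],[50,90,98]))
    for r in masks_of(n,'bracket')[:1]:
        g=r['region']&(d>0);P=C[g];print('bracket',r['p'],len(P))
        H=P[(P[:,2]>66)&(P[:,2]<90)];print(len(H),H.mean(0) if len(H) else 0)
        rect=cv2.minAreaRect(H[:,:2].astype(np.float32));print('plates',rect)
        L=P[(P[:,2]>0)&(P[:,2]<14)];rect=cv2.minAreaRect(L[:,:2].astype(np.float32));print('feet',rect)
    for r in masks_of(n,'spanner')[:1]:
        g=r['region']&(d>0);P=C[g];print('spanner',r['p'],len(P),P.min(0),P.max(0))
    # z>66 points region general
    Q=C.reshape(-1,3);Q=Q[(d.ravel()>0)&(Q[:,2]>68)&(Q[:,2]<86)&(abs(Q[:,0]-520)<80)&(abs(Q[:,1]+160)<80)]
    print('Q',len(Q)); print(Q[::max(1,len(Q)//40)].round(0).tolist())
    for t in ['petri_dish','kitchen_timer','tweezers_pair','eyepiece','canister','folding_loupe']:
        for r in pinpoint(n,t)[:1]:
            i=np.array(r['centre']).round().astype(int);print(t,r['p'],i,C[i[1],i[0]].round(0))
print(sense()['time_s'])
```

```text
top jar 0.64 716 [250.1, 226.5]
[ 516.58255651 -239.70153894   34.9707896 ] [-0.0779193  -0.99689415 -0.0114299 ] [-56.83394783  56.92848661] [34.9707896  39.11372084 41.24194368]
spanner 0.59 294 [ 470.52720236 -169.86188934   -1.6484104 ] [550.3700887  -63.58223395 128.06184751]
Q 293
[[567.0, -116.0, 77.0], [565.0, -129.0, 82.0], [563.0, -116.0, 76.0], [563.0, -133.0, 77.0], [562.0, -150.0, 81.0], [563.0, -165.0, 71.0], [560.0, -130.0, 77.0], [560.0, -148.0, 83.0], [560.0, -164.0, 79.0], [560.0, -180.0, 77.0], [558.0, -140.0, 78.0], [558.0, -157.0, 80.0], [557.0, -173.0, 81.0], [558.0, -190.0, 79.0], [556.0, -151.0, 69.0], [555.0, -169.0, 80.0], [555.0, -185.0, 82.0], [555.0, -201.0, 79.0], [553.0, -190.0, 79.0], [551.0, -198.0, 70.0], [503.0, -117.0, 75.0], [503.0, -133.0, 75.0], [501.0, -123.0, 82.0], [501.0, -139.0, 79.0], [501.0, -155.0, 78.0], [499.0, -122.0, 80.0], [499.0, -139.0, 83.0], [499.0, -155.0, 82.0], [499.0, -171.0, 78.0], [496.0, -131.0, 77.0], [496.0, -148.0, 80.0], [496.0, -165.0, 82.0], [496.0, -180.0, 75.0], [496.0, -197.0, 77.0], [494.0, -165.0, 82.0], [494.0
[... 1573 characters left out ...]
 73.0], [552.0, -181.0, 78.0], [493.0, -151.0, 76.0], [552.0, -183.0, 76.0], [493.0, -159.0, 78.0], [551.0, -189.0, 76.0], [492.0, -160.0, 76.0], [551.0, -189.0, 73.0], [492.0, -153.0, 68.0], [500.0, -169.0, 75.0], [557.0, -201.0, 75.0], [550.0, -198.0, 73.0], [491.0, -176.0, 76.0], [552.0, -199.0, 70.0], [491.0, -189.0, 81.0], [490.0, -189.0, 78.0], [493.0, -190.0, 75.0], [494.0, -194.0, 74.0], [496.0, -194.0, 70.0]]
petri_dish 0.73 [306 190] [ 676. -262.   19.]
kitchen_timer 0.63 [236 175] [ 521. -152.   55.]
tweezers_pair 0.53 [309 189] [ 684. -264.   21.]
eyepiece 0.83 [314 314] [ 468. -631.   23.]
canister 0.51 [287 149] [739. -49.  13.]
folding_loupe 0.69 [257 150] [656.  -9.  13.]
1.5
```

View pics/ztop.png

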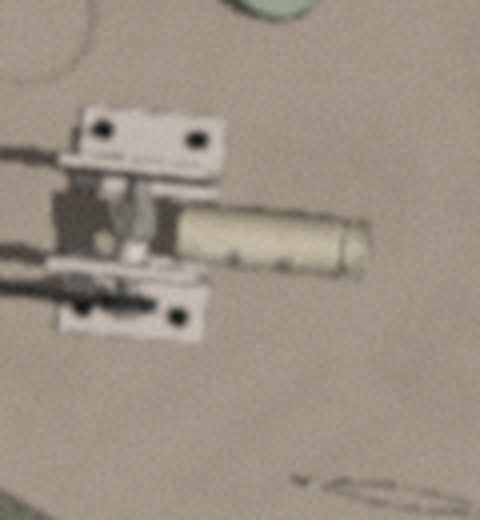

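View pics/zscene.png

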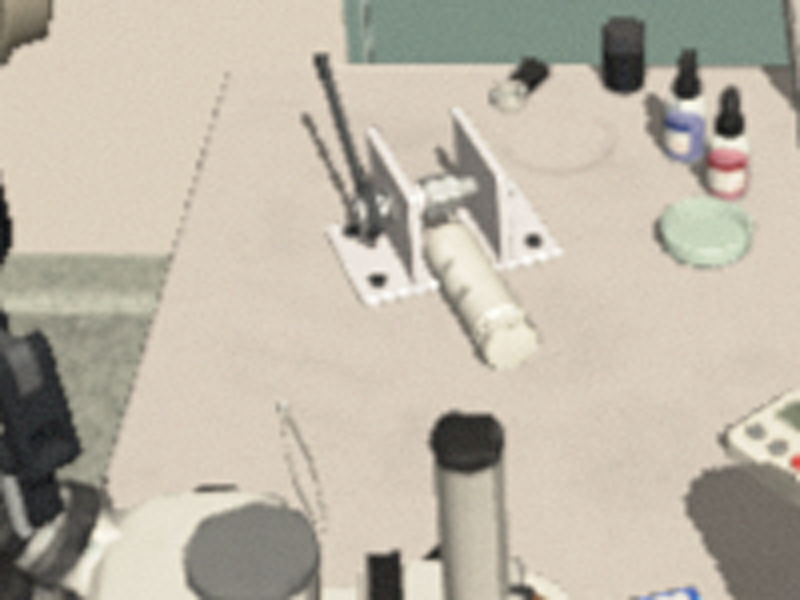

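```bash
python3 -m crank '{"dp":[[1.5,4,0.5],[1.5,4,0.5],[3.5,1.6,-0.5],[3.5,1.6,-0.5],[3.5,1.6,-0.5],[3.5,1.6,-0.5],[3.5,1.6,-0.5],[3.5,1.6,-0.5],[3.5,1.6,-0.5],[3.5,1.6,-0.5]],"delta_rot":[[0,0,0],[0,0,0],[0,0,-8],[0,0,-8],[0,0,-8],[0,0,-8],[0,0,-8],[0,0,-8],[0,0,-8],[0,0,-8]],"claw":[0,0,0,0,0,0,0,0,0,0]}' 40
python3 -m crank '{"dp":[[0.7,0.4,0],[0.7,0.4,0],[0.7,0.4,0],[0.7,0.4,0],[0.7,0.4,0],[0.7,0.4,0]],"delta_rot":[[0,0,-8],[0,0,-8],[0,0,-8],[0,0,-8],[0,0,-8],[0,0,-8]],"claw":[0,0,0,0,0,0]}'
python3 - <<'E'
from h import *
s=sense();print(s['time_s'],s['eef_pos'],R.from_quat(np.roll(s['ee_rot'],-1)).as_matrix().round(3),s['joints'])
m,T=cam('wrist');im,d=capture('wrist');save('w1',im);np.savez('w1',im=im,d=d,T=T)
C=cloud(m,T,d)
r=masks_of('wrist','fallen_jar')[0];print(r['p'],r['centre']);P=C[r['region']&(d>0)];P=P[(P[:,2]>8)&(P[:,2]<60)]
c0=np.median(P,0);u,sv,v=np.linalg.svd(P-c0,full_matrices=False);t=(P-c0)@v[0];w=(P-c0)@v[1];print(c0,v,np.percentile(t,[.5,99.5]),np.percentile(w,[1,99]),np.percentile(P[:,2],[50,90,98]))
for t in ['jar_centre','bolt_head','bracket']:
    for r in pinpoint('wrist',t)[:1]:
        i=np.clip(np.array(r['centre']).round().astype(int),0,[559,419]);print(t,r['p'],i,C[i[1],i[0]].round(0))
E
```

```text
time_s: 2.5
eef_pos: [469.7, -292.1, 201.5]
ee_rot: [0.0, 0.921, -0.391, 0.0]
force: [-0.8, -0.2, 0.6]
grip_width: 0.997
time_s: 3.1
eef_pos: [510.6, -268.8, 201.6]
ee_rot: [0.0, -0.682, 0.731, 0.0]
force: [-0.3, -0.2, 0.1]
grip_width: 1.0
3.1 [ 510.56687384 -268.81000568  201.55865304] [[-0.07  -0.998 -0.   ]
 [-0.998  0.07   0.   ]
 [-0.     0.    -1.   ]] [-6.87573834e-01  4.50191598e-01  1.37988918e+00  2.15391488e-05
  1.31163678e+00  2.52378016e+00]
0.97 [278.1, 217.2]
[ 517.14428736 -246.72946395   33.21110658] [[-0.09367975 -0.99540477 -0.01983542]
 [ 0.99557627 -0.09380299  0.00537444]
 [-0.00721036 -0.0192442   0.99978881]] [-64.45642321  51.55084568] [-18.12671351  17.6718285 ] [33.21110658 35.74475022 36.51666948]
jar_centre 0.89 [276 218] [ 516. -246.   35.]
bracket 0.77 [274 278] [ 526. -154.   -1.]
```

View pics/w1.png

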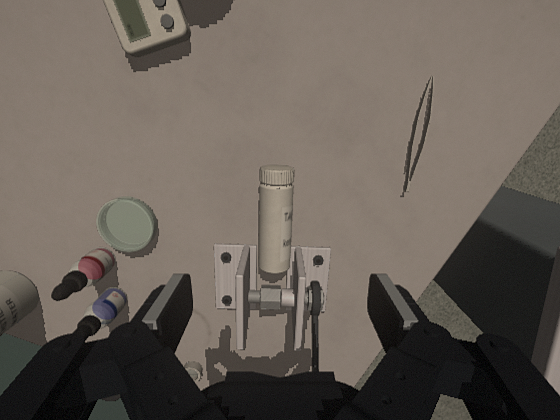

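```bash
python3 -m crank '{"dp":[[0.2,0.04,-4.7],[0.2,0.04,-4.7],[0.07,0,-4.7],[0,0,-4.2],[0,0,-1.4],[0,0,0],[0,0,0],[0,0,0],[0,0,0]],"delta_rot":[[0,0,-0.5],[0,0,-0.5],[0,0,0],[0,0,0],[0,0,0],[0,0,0],[0,0,0],[0,0,0],[0,0,0]],"claw":[0,0,0,0,0,255,255,255,255]}' 40
python3 - <<'E'
from h import *
# bracket fit from stored wrist and top clouds
from scipy.optimize import minimize
def fit(C,d):
    Q=C.reshape(-1,3);Q=Q[(d.ravel()>0)&(Q[:,2]>71)&(Q[:,2]<85)&(abs(Q[:,0]-526)<48)&(abs(Q[:,1]+156)<60)][:,:2]
    def cost(p):
        c,s=np.cos(p[2]),np.sin(p[2]);e=Q-p[:2];x=e@[c,s];y=e@[-s,c]
        dx=np.maximum(abs(abs(x)-31)-4,0);dy=np.maximum(abs(y)-45,0)
        # box-volume: also penalise off-centre
        return np.mean(np.minimum(dx,8)**2+np.minimum(dy,8)**2+.05*np.minimum(abs(abs(x)-31),8)**2)
    best=min((minimize(cost,[x,y,a],method='Nelder-Mead') for x in(520,526,532) for y in(-162,-156,-150) for a in(-.12,-.08,-.04)),key=lambda r:r.fun)
    p=best.x;e=Q-p[:2];y=e@[-np.sin(p[2]),np.cos(p[2])]
    return len(Q),p,best.fun,np.percentile(y,[1,99])
z=np.load('w1.npz');m=camera_model('wrist');print(fit(cloud(m,z['T'],z['d']),z['d']))
for n in['top','scene']:
    z=np.load(n+'0.npz');m,T=cam(n);print(n,fit(cloud(m,T,z['d']),z['d']))
E
```

```text
time_s: 4.25
eef_pos: [516.0, -269.0, 6.9]
ee_rot: [0.0, -0.678, 0.735, -0.002]
force: [-1.4, 0.2, 6.4]
grip_width: 0.416
(1370, array([ 5.29277767e+02, -1.54796856e+02, -1.14371012e-01]), np.float64(7.489658855653366), array([-45.88488403,  44.51152319]))
top (281, array([ 5.28349533e+02, -1.55605193e+02, -1.02267592e-01]), np.float64(5.504423894794933), array([-44.82491307,  43.00955694]))
scene (171, array([ 5.26934171e+02, -1.54268951e+02, -1.23976317e-01]), np.float64(7.556327623099044), array([-45.75510642,  45.40005372]))
```

```bash
python3 -m crank '{"dp":[[0,-0.5,1],[0,-1.5,3],[0,-2.5,3.5],[0,-2,4],[0,-0.5,3],[0,0,0],[0,0,0],[0,0,0],[0,0,0],[0,0,0]],"delta_rot":[[0,0,0],[0,0,0],[0,0,8.5],[0,0,8.5],[0,0,8.5],[0,0,8.5],[0,0,8.5],[0,0,8.5],[0,0,8.5],[0,0,8.5]],"claw":[255,255,255,255,255,255,255,255,255,255]}' 40
python3 -m crank '{"dp":[[0,0,0],[0,0,0],[0,0,0],[0,0,0],[0,0,0],[0,0,0],[0,0,0],[0,0,0]],"delta_rot":[[0,0,8.5],[0,0,8.5],[0,0,8.5],[0,0,8.5],[0,0,8.5],[0,0,8.5],[0,0,5.6],[0,0,0]],"claw":[255,255,255,255,255,255,255,255]}' 40
python3 - <<'E'
from h import *
s=sense();print(s['time_s'],R.from_quat(np.roll(s['ee_rot'],-1)).as_matrix().round(3),s['joints'].round(2))
im,d=capture('scene');save('s2',im[100:300,100:380].repeat(2,0).repeat(2,1))
E
```

```text
time_s: 5.25
eef_pos: [514.9, -338.5, 150.9]
ee_rot: [0.0, 0.974, -0.228, 0.001]
force: [-0.2, 1.1, -0.2]
grip_width: 0.414
time_s: 6.05
eef_pos: [515.0, -338.5, 150.7]
ee_rot: [0.0, 0.966, 0.259, 0.0]
force: [-0.1, -0.7, -0.6]
grip_width: 0.418
6.05 [[ 0.866  0.5    0.001]
 [ 0.5   -0.866 -0.001]
 [ 0.     0.001 -1.   ]] [-0.77  0.58  1.31  0.    1.25  0.28]
```

View pics/s2.png

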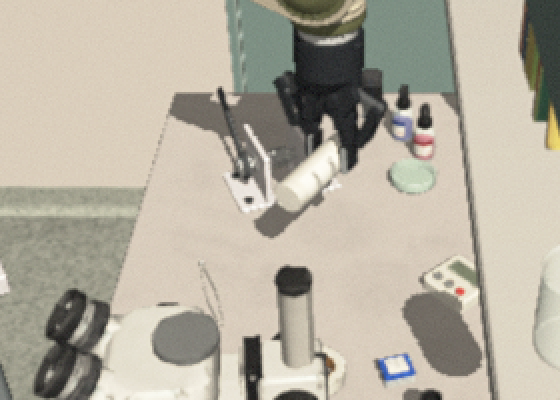

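Run:
```python
from h import *
z=np.load('top0.npz');m,T=cam('top');d=z['d'];Q=cloud(m,T,d).reshape(-1,3);Q=Q[d.ravel()>0]
Q=Q[(Q[:,2]>25)&(Q[:,0]>100)&(Q[:,0]<560)&(Q[:,1]<-300)&(Q[:,1]>-640)]
g={}
for p in Q:
    k=(int(p[0]//40)*40,int(p[1]//40)*40);g[k]=max(g.get(k,0),int(p[2]))
ys=sorted({k[1] for k in g},reverse=True);print('x\\y',ys)
for x in sorted({k[0] for k in g}): print(x,[g.get((x,y),0) for y in ys])
```

```text
x\y [-440, -480, -520, -560, -600, -640]
80 [0, 0, 0, 0, 30, 0]
120 [0, 296, 221, 237, 225, 26]
160 [0, 371, 380, 351, 348, 217]
200 [467, 504, 513, 503, 226, 226]
240 [0, 29, 204, 225, 228, 225]
280 [0, 0, 32, 210, 203, 285]
320 [0, 0, 31, 31, 196, 287]
360 [0, 0, 0, 31, 177, 187]
400 [0, 25, 0, 0, 0, 0]
440 [0, 0, 0, 26, 760, 711]
480 [0, 859, 900, 847, 780, 235]
520 [995, 987, 917, 236, 235, 235]
```

```bash
python3 -m crank '{"dp":[[0.5,0.6,0],[0.5,0.6,0],[0.5,0.6,0],[0,0,0],[0,0,0],[0,0,0],[0,0,0],[0,0,0],[0,0,0]],"delta_rot":[[0,0,-8.5],[0,0,-8.5],[0,0,-3],[1.48,-8.37,0],[1.48,-8.37,0],[1.48,-8.37,0],[1.48,-8.37,0],[1.48,-8.37,0],[1.48,-8.37,0]],"claw":[255,255,255,255,255,255,255,255,255]}' 40
python3 - <<'E'
from h import *
s=sense();print(s['time_s'],R.from_quat(np.roll(s['ee_rot'],-1)).as_matrix().round(3),s['joints'].round(2))
im,d=capture('scene');save('s3',im[100:300,100:380].repeat(2,0).repeat(2,1))
E
```

```text
time_s: 7.0
eef_pos: [529.9, -320.5, 150.9]
ee_rot: [-0.037, 0.901, 0.078, 0.425]
force: [0.5, 0.8, -1.7]
grip_width: 0.416
7.0 [[ 0.626  0.172  0.76 ]
 [ 0.108 -0.985  0.133]
 [ 0.772 -0.001 -0.636]] [-1.05  0.45  1.81  1.15  0.92 -0.42]
```

View pics/s3.png

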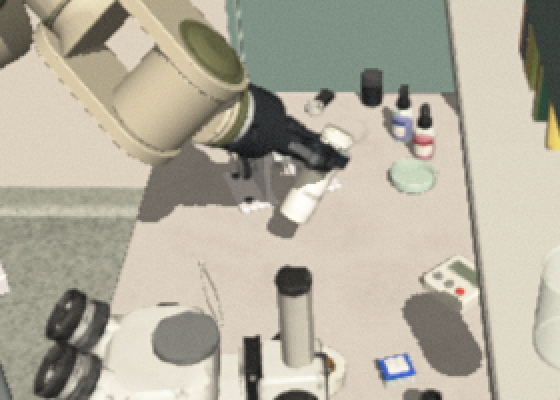

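```bash
python3 -m crank '{"dp":[[0,0,0],[0,0,0],[0,0,0],[0,0,0],[0,0,0],[0,0,0]],"delta_rot":[[1.48,-8.37,0],[1.48,-8.37,0],[1.48,-8.37,0],[1.48,-8.37,0],[0.96,-5.42,0],[0,0,0]],"claw":[255,255,255,255,255,255]}' 40
python3 - <<'E'
from h import *
s=sense();print(s['time_s'],R.from_quat(np.roll(s['ee_rot'],-1)).as_matrix().round(3),s['joints'].round(2))
for n in('scene','top'):
    im,d=capture(n);save(n[0]+'4',(im[100:300,100:380] if n=='scene' else im[120:320,120:400]).repeat(2,0).repeat(2,1))
    m,T=cam(n);C=cloud(m,T,d)
    for r in masks_of(n,'fallen_jar')[:1]:
        P=C[r['region']&(d>0)];c0=np.median(P,0);P=P[np.linalg.norm(P-c0,axis=1)<90];u,sv,v=np.linalg.svd(P-c0,full_matrices=False);print(n,r['p'],c0,v[0],P[:,2].min(),P[:,2].max())
    Q=C.reshape(-1,3);Q=Q[(d.ravel()>0)&(Q[:,0]<540)&(Q[:,0]>150)&(abs(Q[:,1]+345)<120)&(Q[:,2]>15)]
    for x in range(150,540,30):
        k=Q[abs(Q[:,0]-x-15)<15]
        if len(k): print(x,k[:,1].min().round(),k[:,1].max().round(),np.percentile(k[:,2],[1,99]).round())
E
```

```text
time_s: 7.65
eef_pos: [530.0, -319.1, 147.4]
ee_rot: [-0.067, 0.707, 0.061, 0.701]
force: [0.1, 0.5, 0.0]
grip_width: 0.417
7.65 [[ 0.009  0.179  0.984]
 [-0.007 -0.984  0.18 ]
 [ 1.    -0.009 -0.007]] [-1.17  0.75  1.92  1.76  1.47 -1.1 ]
scene 0.95 [ 512.67463312 -334.47371547  149.47756927] [-0.00324786 -0.0525925  -0.99861078] 60.08181726709256 179.02864526589588
150 -465.0 -238.0 [ 24. 579.]
180 -464.0 -244.0 [276. 578.]
210 -419.0 -250.0 [126. 573.]
240 -440.0 -247.0 [148. 568.]
270 -440.0 -226.0 [141. 563.]
300 -435.0 -226.0 [142. 558.]
330 -413.0 -225.0 [133. 554.]
360 -387.0 -225.0 [127. 547.]
390 -384.0 -225.0 [131. 525.]
420 -403.0 -272.0 [139. 170.]
450 -400.0 -272.0 [137. 167.]
480 -381.0 -291.0 [ 62. 177.]
510 -356.0 -300.0 [ 61. 178.]
top 0.51 [ 517.00732663 -322.42993776  177.75975329] [-0.41151339  0.11361212 -0.90429476] 96.45445934558734 182.34369635034227
150 -465.0 -448.0 [18. 29.]
180 -465.0 -447.0 [16. 29.]
210 -464.0 -282.0 [ 24. 526.]
240 -438.0 -225.0 [180. 580.]
270 -436.0 -225.0 [168. 578.]
300 -435.0 -225.0 [143. 576.]
330 -417.0 -225.0 [158. 569.]
360 -386.0 -225.0 [158. 557.]
390 -382.0 -225.0 [155. 190.]
420 -401.0 -273.0 [152. 173.]
450 -401.0 -277.0 [142. 171.]
480 -465.0 -292.0 [117. 857.]
510 -465.0 -292.0 [159. 964.]
```

View pics/s4.png

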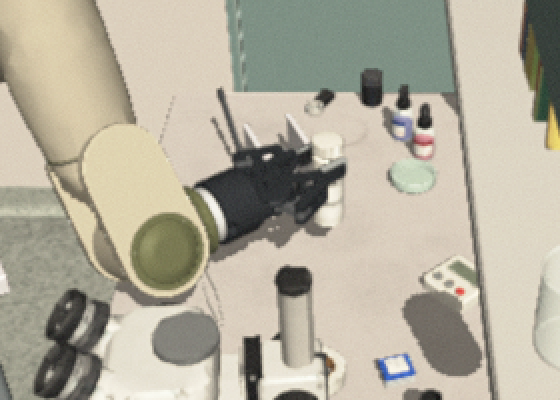

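View pics/t4.png

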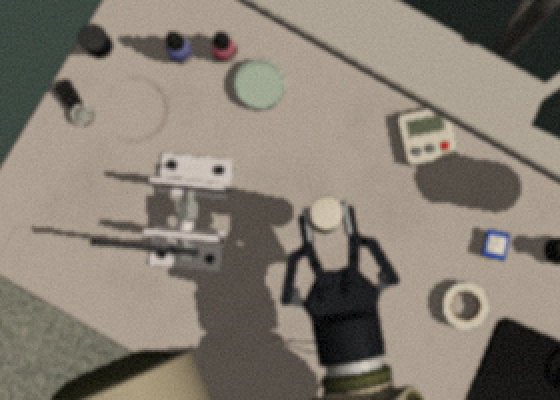

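Run:
```python
from h import *
m,T=cam('scene');im,d=capture('scene');C=cloud(m,T,d);save('s5',cv2.resize(im[190:260,140:260],None,fx=6,fy=6))
for u,v in[(182,225),(190,215),(175,235),(190,240),(180,248),(195,200),(205,205),(215,220),(218,217),(160,210),(170,240)]: print((u,v),C[v,u].round())
m,T=cam('top');im,d=capture('top');C=cloud(m,T,d);save('t5',cv2.resize(im[280:420,120:400],None,fx=2.8,fy=2.8))
```

```text
(182, 225) [ 283. -427.  186.]
(190, 215) [ 305. -414.  193.]
(175, 235) [ 264. -433.  172.]
(190, 240) [ 292. -435.  148.]
(180, 248) [ 302. -294.    4.]
(195, 200) [ 326. -395.  210.]
(205, 205) [ 350. -380.  177.]
(215, 220) [ 418. -236.   -0.]
(218, 217) [ 375. -381.  134.]
(160, 210) [ 251. -405.  221.]
(170, 240) [ 254. -430.  161.]
```

View pics/s5.png

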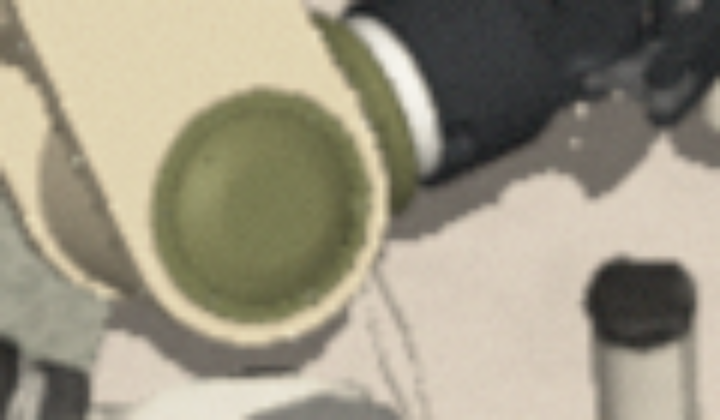

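View pics/t5.png

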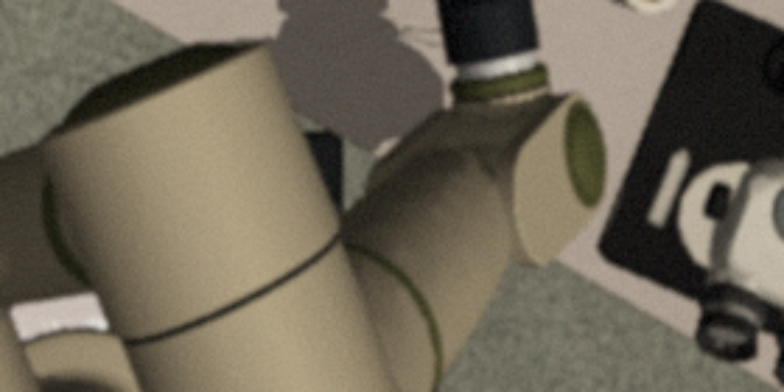

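```bash
python3 -m crank '{"dp":[[0.2,-0.6,0],[0.2,-0.6,0],[0.2,-0.6,0],[0.2,-0.6,0],[0.2,-0.6,0],[0,0,0]],"delta_rot":[[0,0,-7],[0,0,-7],[0,0,-7],[0,0,-7],[0,0,-7],[0,0,0]],"claw":[255,255,255,255,255,255]}' 40
python3 - <<'E'
from h import *
s=sense();print(s['time_s'],R.from_quat(np.roll(s['ee_rot'],-1)).as_matrix().round(3),s['joints'].round(2))
for n in('scene','top'):
    im,d=capture(n);save(n[0]+'6',(im[100:300,100:380] if n=='scene' else im[150:350,120:400]).repeat(2,0).repeat(2,1))
E
```

```text
time_s: 8.55
eef_pos: [541.1, -347.7, 150.1]
ee_rot: [0.15, 0.693, -0.153, 0.689]
force: [0.6, 0.9, -1.3]
grip_width: 0.421
8.55 [[ 0.004 -0.418  0.908]
 [-0.004 -0.908 -0.418]
 [ 1.    -0.002 -0.006]] [-0.96  0.69  2.11  2.58  1.28 -1.39]
```

View pics/s6.png

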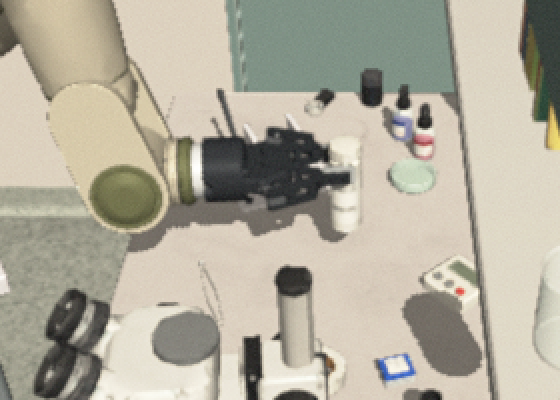

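View pics/t6.png

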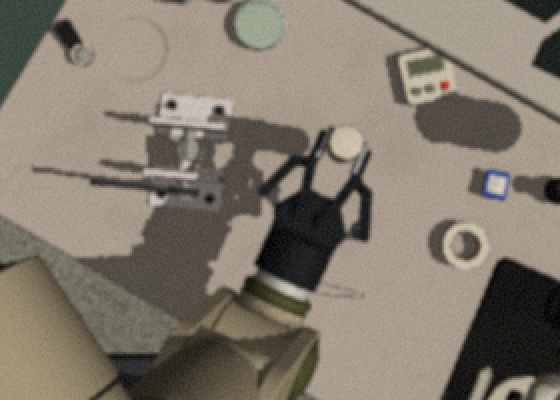

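```bash
python3 -m crank '{"dp":[[0,0,-1.5],[0,0,-2],[0,0,-1.5],[0,0,-0.6],[0,0,0]],"delta_rot":[[0,0,0],[0,0,0],[0,0,0],[0,0,0],[0,0,0]],"claw":[255,255,255,255,255]}' 40
python3 - <<'E'
from h import *
m,T=cam('scene');im,d=capture('scene');C=cloud(m,T,d);save('s7',cv2.resize(im[140:260,140:320],None,fx=4,fy=4))
r=masks_of('scene','fallen_jar')[0];P=C[r['region']&(d>0)];c0=np.median(P,0);P=P[np.linalg.norm(P-c0,axis=1)<90];u,sv,v=np.linalg.svd(P-c0,full_matrices=False);print(r['p'],c0,v[0],np.percentile(P[:,2],[0,1,99,100]))
E
```

```text
time_s: 9.15
eef_pos: [539.8, -350.2, 93.0]
ee_rot: [0.15, 0.693, -0.153, 0.689]
force: [0.4, -0.2, -0.2]
grip_width: 0.416
0.95 [ 523.04227662 -357.24518428   62.87491407] [-0.05097359 -0.0522114  -0.99733428] [-3.39387305e+00  1.36828597e-03  1.24459947e+02  1.25323949e+02]
```

View pics/s7.png

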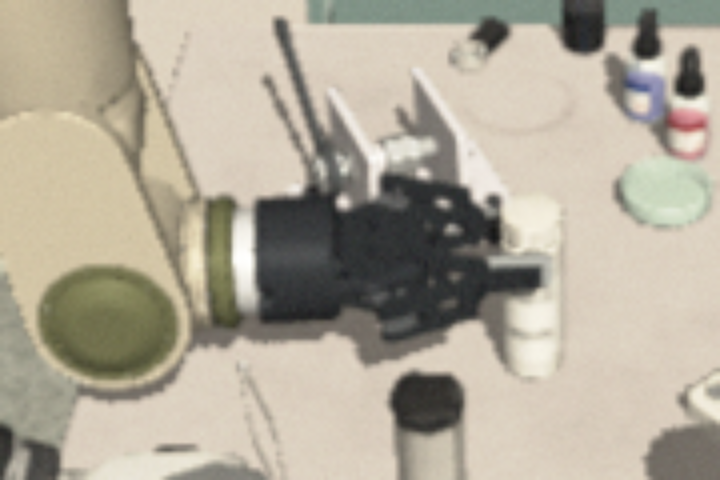

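```bash
python3 -m crank '{"dp":[[0,0,-0.3],[0,0,-0.1],[0,0,0]],"delta_rot":[[0,0,0],[0,0,0],[0,0,0]],"claw":[255,255,255]}' 40; python3 -m crank '{"dp":[[0,0,-0.15],[0,0,0]],"delta_rot":[[0,0,0],[0,0,0]],"claw":[255,255]}' 40; python3 -m crank '{"dp":[[0,0,-0.15],[0,0,0]],"delta_rot":[[0,0,0],[0,0,0]],"claw":[255,255]}' 40
```

```text
time_s: 9.55
eef_pos: [540.1, -349.7, 89.6]
ee_rot: [0.151, 0.692, -0.153, 0.689]
force: [0.6, 0.4, -1.5]
grip_width: 0.42
time_s: 9.75
eef_pos: [540.4, -349.8, 89.5]
ee_rot: [0.151, 0.691, -0.152, 0.69]
force: [-1.3, 1.5, 6.7]
grip_width: 0.416
time_s: 9.95
eef_pos: [540.7, -349.9, 89.5]
ee_rot: [0.152, 0.69, -0.151, 0.692]
force: [-2.6, 2.3, 14.2]
grip_width: 0.422
```

```bash
python3 -m crank '{"dp":[[0,0,0.2],[0,0,0],[0,0,0],[0,0,0],[0,0,0],[0,0,0]],"delta_rot":[[0,0,0],[0,0,0],[0,0,0],[0,0,0],[0,0,0],[0,0,0]],"claw":[255,140,100,60,0,0]}' 40
python3 - <<'E'
from h import *
m,T=cam('scene');im,d=capture('scene');C=cloud(m,T,d);save('s8',cv2.resize(im[140:260,140:320],None,fx=4,fy=4))
r=masks_of('scene','fallen_jar')[0];P=C[r['region']&(d>0)];print(r['p'],np.median(P,0),np.percentile(P[:,2],[1,99]))
E
```

```text
time_s: 10.55
eef_pos: [540.0, -349.7, 88.2]
ee_rot: [0.151, 0.693, -0.153, 0.689]
force: [-0.7, 0.1, 0.7]
grip_width: 1.002
0.82 [ 523.91301196 -357.76512982   83.15953654] [  4.5911288  120.16342991]
```

View pics/s8.png

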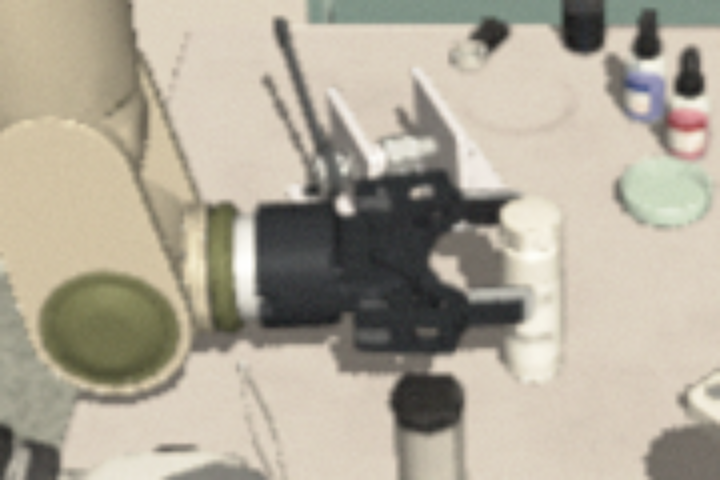

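```bash
python3 -m crank '{"dp":[[-2,0.9,0],[-3.2,1.5,0],[-1.5,0.7,1],[0,0,4.5],[0,0,4.5],[0,0.5,2.5],[0,0.5,0],[0,0.5,0],[0,0.5,0],[0,0.5,0]],"delta_rot":[[0,0,0],[0,0,0],[0,0,0],[0,0,0],[3.55,7.72,0],[3.55,7.72,0],[3.55,7.72,0],[3.55,7.72,0],[3.55,7.72,0],[3.55,7.72,0]],"claw":[0,0,0,0,0,0,0,0,0,0]}'
python3 - <<'E'
from h import *
s=sense();M=R.from_quat(np.roll(s['ee_rot'],-1)).as_matrix();print(M.round(3),s['joints'].round(2))
t=np.array([[np.cos(-.11),np.sin(-.11),0],[np.sin(-.11),-np.cos(-.11),0],[0,0,-1]]).T
print(np.degrees(R.from_matrix(t@M.T).as_rotvec()))
im,d=capture('scene');save('s9',cv2.resize(im[100:260,140:320],None,fx=3,fy=3))
E
```

```text
time_s: 11.65
eef_pos: [483.0, -291.2, 184.8]
ee_rot: [0.067, 0.871, -0.182, 0.451]
force: [-1.1, 0.3, -0.4]
grip_width: 0.997
[[ 0.528 -0.378  0.761]
 [-0.256 -0.925 -0.281]
 [ 0.81  -0.047 -0.585]] [-0.98  0.18  2.14  1.61  0.49 -0.39]
[10.98201164 53.26997869 15.9717812 ]
```

View pics/s9.png

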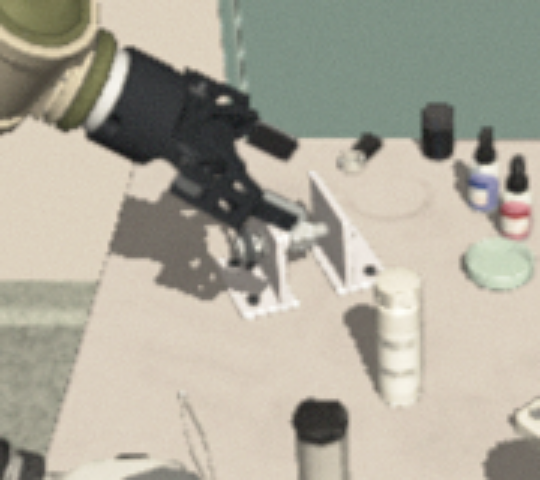

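```bash
python3 -m crank '{"dp":[[0,1.5,1],[0,2,1],[0,2,0.5],[0,2,0],[0,2.5,0],[0,2.5,0],[0,2,0],[0,0,0]],"delta_rot":[[1.57,7.61,2.28],[1.57,7.61,2.28],[1.57,7.61,2.28],[1.57,7.61,2.28],[1.57,7.61,2.28],[1.57,7.61,2.28],[1.57,7.61,2.28],[0,0,0]],"claw":[0,0,0,0,0,0,0,0]}'
cat > v.py <<'E'
from h import *
import sys
n=sys.argv[1]
s=sense();M=R.from_quat(np.roll(s['ee_rot'],-1)).as_matrix();print(s['time_s'],s['eef_pos'].round(1),M.round(3),s['joints'].round(2))
t=np.array([[np.cos(-.11),np.sin(-.11),0],[np.sin(-.11),-np.cos(-.11),0],[0,0,-1]]).T
print(np.degrees(R.from_matrix(t@M.T).as_rotvec()))
m,T=cam('wrist');im,d=capture('wrist');save(n,im);np.savez(n,im=im,d=d,T=T)
C=cloud(m,T,d)
for t in ['jar_centre','bolt_head','bracket','spanner']:
    for r in pinpoint('wrist',t)[:1]:
        i=np.clip(np.array(r['centre']).round().astype(int),0,[559,419]);print(t,r['p'],i,C[i[1],i[0]].round(0))
E
python3 v.py w2
```

```text
time_s: 12.5
eef_pos: [493.0, -172.4, 194.3]
ee_rot: [-0.009, 0.986, -0.087, 0.144]
force: [0.0, -1.2, 0.7]
grip_width: 1.003
12.5 [ 493.  -172.4  194.3] [[ 0.944 -0.168  0.285]
 [-0.174 -0.985 -0.007]
 [ 0.282 -0.043 -0.958]] [-0.65  0.2   1.77  0.21  0.94  1.  ]
[-0.15296751 16.58304716  3.7260576 ]
jar_centre 0.63 [459 175] [ 530. -325.   92.]
bolt_head 0.84 [263 210] [ 529. -156.   55.]
bracket 0.86 [268 206] [ 532. -162.   54.]
spanner 0.94 [263 261] [ 481. -149.   63.]
```

View pics/w2.png

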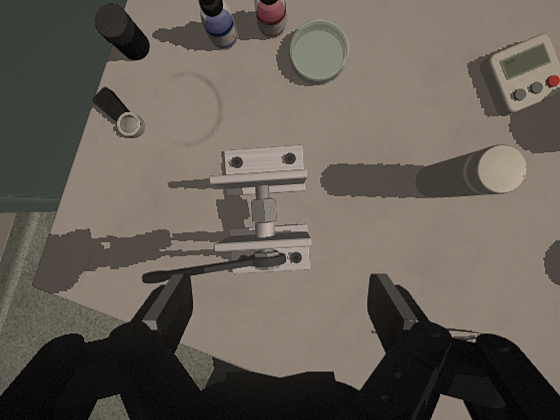

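```bash
cat > f.py <<'E'
from h import *
from scipy.optimize import minimize
import sys
z=np.load(sys.argv[1]+'.npz');m=camera_model('wrist');d=z['d'];C=cloud(m,z['T'],d)
Q=C.reshape(-1,3);Q=Q[d.ravel()>0];N=Q[(abs(Q[:,0]-528)<70)&(abs(Q[:,1]+156)<130)]
Z=N[(N[:,2]>72)&(N[:,2]<84)&(abs(N[:,1]+156)<55)][:,:2]
def loc(P,p): c,s=np.cos(p[2]),np.sin(p[2]);e=P-p[:2];return e@[c,s],e@[-s,c]
def cost(p):
    x,y=loc(Z,p);k=(abs(abs(x)-31)<9)
    a=np.minimum(np.maximum(abs(abs(x)-31)-4,0),6)**2;b=np.minimum(np.maximum(abs(y)-45,0),6)**2
    return np.mean(a+b+.03*np.minimum(abs(abs(x)-31),8)**2)
b=min((minimize(cost,[x,y,a],method='Nelder-Mead') for x in(523,529,535) for y in(-160,-156,-150) for a in(-.13,-.1,-.06)),key=lambda r:r.fun)
p=b.x;print(len(Z),p,b.fun)
x,y=loc(Z,p)
for sgn in(-1,1):
    k=abs(x-31*sgn)<8;q=np.polyfit(y[k],x[k],1);print('plate',sgn,np.percentile(x[k],[2,98]),np.percentile(y[k],[1,99]),'slope',q[0])
x,y=loc(N[:,:2],p);k=(abs(x)<11)&(abs(y)<16)&(N[:,2]>40)&(N[:,2]<65)
H=np.c_[x,y,N[:,2]][k];print('head',len(H),H.min(0),H.max(0))
for a in range(-16,17,2):
    kk=abs(H[:,1]-a)<1
    if kk.sum():print(a,np.median(H[kk,2]).round(1),end='; ')
k=(x<-41)&(x>-62)&(y>30)&(y<125)&(N[:,2]>30);S=np.c_[y,N[:,2]][k]
print('\nspanner n',len(S))
if len(S):
    for a in range(30,125,10):
        kk=abs(S[:,0]-a)<5
        if kk.sum(): print(a,np.percentile(S[kk,1],[5,50,95]).round(1))
    u=np.median(S-[0,44],0)
    th=np.arctan2(S[:,1]-44,S[:,0]);print('angle',np.median(th),np.polyfit(S[:,0],S[:,1],1))
E
python3 f.py w2; python3 f.py w1
```

```text
1906 [ 5.29737766e+02 -1.53594973e+02 -1.16121959e-01] 2.884253875640817
plate -1 [-34.82534434 -26.81343311] [-45.89703421  41.13082567] slope -0.011313744512414669
plate 1 [26.86315786 34.78680056] [-45.21899078  41.96757824] slope -0.011238780073051742
head 536 [-10.95851496 -14.63026609  42.45247561] [10.89444739 10.62217847 58.11883435]
-14 48.2; -12 49.7; -10 51.3; -8 53.1; -6 54.7; -4 56.1; -2 55.6; 0 55.2; 2 54.2; 4 53.4; 6 52.6; 8 51.8; 10 49.6; 
spanner n 5944
30 [255.5 261.9 282.8]
40 [255.7 263.7 282.8]
50 [ 76.1  88.  277.1]
60 [79.4 88.4 92.7]
70 [84.7 94.5 99.5]
80 [ 91.7 104.9 109.8]
90 [ 94.4 108.7 110.8]
100 [ 98.5 105.7 106. ]
angle 1.4055896460974684 [ -3.55437644 390.06475858]
1335 [ 5.29215066e+02 -1.55143162e+02 -1.11004995e-01] 3.768103213962915
plate -1 [-34.72686129 -26.9472635 ] [-45.69300576  42.55394546] slope -0.006327873263139744
plate 1 [26.93303345 35.05005753] [-45.09265858  42.45450657] slope -0.006906025533293643
head 452 [-10.91407009 -13.99685383  40.00052091] [10.87042868  9.19923348 57.3725897 ]
-14 46.6; -12 47.0; -10 50.3; -8 51.9; -6 54.1; -4 55.8; -2 55.5; 0 54.9; 2 54.3; 4 53.8; 6 53.3; 8 52.6; 10 51.5; 
spanner n 203
30 [69.8 75.7 78.2]
40 [74.6 80.7 84.8]
50 [81.6 87.7 91.3]
60 [86.5 87.6 90.1]
angle 0.734643343081075 [ 0.68955949 52.83503832]
```

```bash
cat > g.py <<'E'
from h import *
import sys
z=float(sys.argv[1]);tilt=np.radians(float(sys.argv[2]));back=19
s=sense();M=R.from_quat(np.roll(s['ee_rot'],-1)).as_matrix()
a=-.104;bx=np.array([np.cos(a),np.sin(a),0]);by=np.array([-np.sin(a),np.cos(a),0])
down=np.c_[bx,-by,[0,0,-1]]
Rt=R.from_rotvec(bx*tilt).as_matrix()@down
c=np.array([529.3,-156.2,44])+2*bx
tcp=c+Rt[:,2]*(back+1)
dl=(z-tcp[2])/(-Rt[2,2]) if z>0 else 0
tcp=tcp-Rt[:,2]*dl
print('time',s['time_s'],'target',tcp,'dp cm',(tcp-s['eef_pos'])/10,'rot deg',np.degrees(R.from_matrix(Rt@M.T).as_rotvec()),'axis',Rt[:,2])
E
python3 g.py 150 8.3
```

```text
time 12.75 target [ 529.6838636  -171.78780041  150.        ] dp cm [ 3.88121177  0.27573879 -4.32640281] rot deg [ 8.06155946 15.44195711  5.63541239] axis [ 0.014986    0.14357623 -0.98952579]
```

```bash
python3 -m crank '{"dp":[[1.3,0.1,0],[1.3,0.1,-1],[1.3,0.1,-1.3],[0,0,-1.5],[0,0,-0.5],[0,0,0]],"delta_rot":[[2.7,5.15,1.9],[2.7,5.15,1.9],[2.7,5.15,1.9],[0,0,0],[0,0,0],[0,0,0]],"claw":[0,0,0,0,0,0]}' 
python3 v.py w3; python3 f.py w3; python3 g.py 150 8.3; python3 g.py 0 8.3
python3 - <<'E'
from h import *
im,d=capture('scene');save('s10',cv2.resize(im[100:260,140:320],None,fx=3,fy=3))
E
```

```text
time_s: 13.35
eef_pos: [529.8, -171.5, 150.4]
ee_rot: [-0.073, 0.996, -0.051, 0.003]
force: [0.5, 0.3, 1.1]
grip_width: 1.001
13.35 [ 529.8 -171.5  150.4] [[ 0.995 -0.102  0.014]
 [-0.103 -0.984  0.144]
 [-0.001 -0.145 -0.989]] [-0.58  0.48  1.49  0.14  1.25  1.04]
[-8.30224844  0.83185294 -0.4122035 ]
jar_centre 0.74 [538 209] [ 538. -328.   86.]
bolt_head 0.63 [278 217] [ 532. -157.   56.]
bracket 0.78 [290 201] [ 539. -165.   34.]
2742 [ 5.30248725e+02 -1.53630748e+02 -1.15596132e-01] 2.557709134968581
plate -1 [-34.9086525  -27.08505723] [-46.13261137  40.96008331] slope -0.01197279168051451
plate 1 [26.74006898 34.65406077] [-45.09593701  41.60186081] slope -0.011325977033582051
head 765 [-10.96719992 -14.6047964   40.13152635] [10.99009159 10.46952637 57.66675694]
-14 48.3; -12 49.7; -10 51.3; -8 53.0; -6 54.5; -4 55.9; -2 55.5; 0 54.7; 2 54.1; 4 53.4; 6 52.5; 8 51.4; 10 42.4; 
spanner n 779
30 [60.1 70.3 74.1]
40 [63.6 74.3 79.3]
50 [69.8 80.8 86.1]
60 [75.5 84.7 89.4]
70 [77.8 78.1 78.4]
90 [ 90.7 102.  109. ]
100 [ 94.9 100.4 105.4]
angle 0.6114612461829687 [ 0.53647306 51.85950914]
time 13.6 target [ 529.6838636  -171.78780041  150.        ] dp cm [-0.08427666 -0.01800993 -0.19199955] rot deg [ 0.07664732  0.06968338 -0.10341522] axis [ 0.014986    0.14357623 -0.98952579]
time 13.6 target [ 531.58891367 -153.53610073   24.20948422] dp cm [  0.10622835   1.80716004 -12.77105112] rot deg [ 0.07664732  0.06968338 -0.10341522] axis [ 0.014986    0.14357623 -0.98952579]
```

View pics/w3.png

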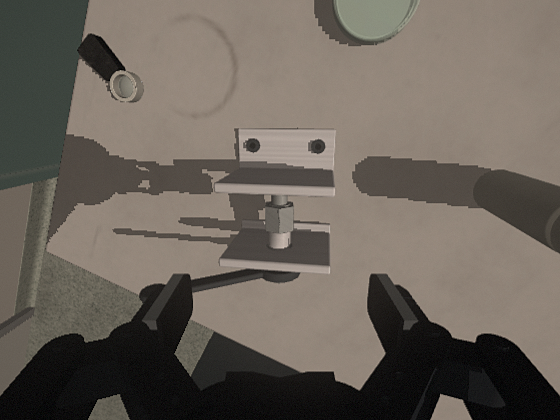

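View pics/s10.png

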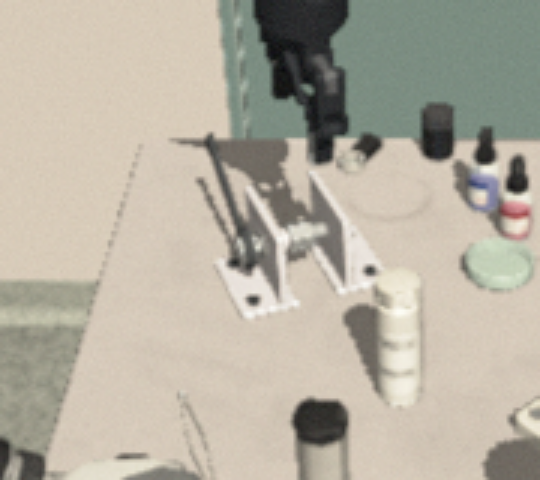

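```bash
python3 -m crank '{"dp":[[0,0.45,-3.2],[0.05,0.45,-3.2],[0,0,0]],"delta_rot":[[0,0,0],[0,0,0],[0,0,0]],"claw":[0,0,0]}'; python3 -m crank '{"dp":[[0,0.3,-2.2],[0.05,0.35,-2.2],[0,0.25,-2],[0,0,0]],"delta_rot":[[0,0,0],[0,0,0],[0,0,0],[0,0,0]],"claw":[0,0,0,0]}'
python3 v.py w4; python3 g.py 0 7.5
```

```text
time_s: 13.95
eef_pos: [529.2, -161.0, 84.0]
ee_rot: [-0.074, 0.996, -0.051, 0.001]
force: [-1.5, 1.4, 0.2]
grip_width: 1.0
time_s: 14.35
eef_pos: [531.1, -153.1, 22.5]
ee_rot: [-0.073, 0.996, -0.051, 0.003]
force: [0.5, 1.4, -0.3]
grip_width: 1.001
14.35 [ 531.1 -153.1   22.5] [[ 0.995 -0.101  0.012]
 [-0.101 -0.984  0.144]
 [-0.002 -0.145 -0.989]] [-0.55  0.64  1.6   0.16  0.97  1.02]
[-8.29295528  0.75224696 -0.46742781]
bolt_head 0.76 [278 303] [ 539. -159.   57.]
bracket 0.67 [293 260] [ 563. -168.   68.]
time 14.6 target [ 531.56019908 -153.8112064    24.17110277] dp cm [-0.0740198   0.02504733 -0.04298911] rot deg [-0.67984795  0.19665542 -0.11157924] axis [ 0.01355027  0.12982094 -0.99144486]
```

View pics/w4.png

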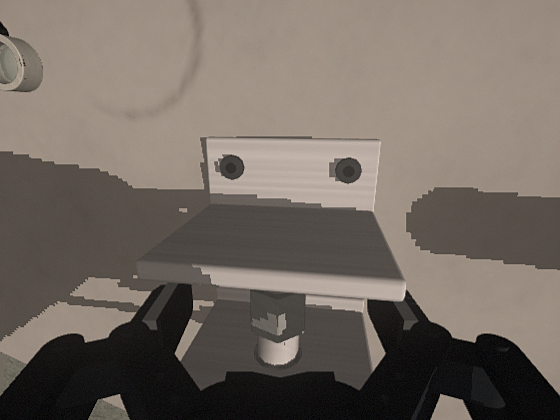

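```bash
python3 -m crank '{"dp":[[0,0,0],[0,0,0],[0,0,0],[0,0,0],[0,0,0],[0,0,0],[0,0,0],[0,0,0]],"delta_rot":[[0,0,0],[0,0,0],[0,0,0],[0,0,0],[0,0,0],[0,0,0],[0,0,0],[0,0,0]],"claw":[255,255,255,255,255,255,255,255]}' 60
python3 v.py w5
python3 - <<'E'
from h import *
s=sense();print(s['force'],s['wrist_torque'],s['grip_width'])
im,d=capture('scene');save('s11',cv2.resize(im[120:240,140:320],None,fx=4,fy=4));np.savez('s11',im=im,d=d)
E
```

```text
time_s: 15.4
eef_pos: [531.7, -152.3, 23.5]
ee_rot: [-0.073, 0.996, -0.051, 0.003]
force: [-0.9, 7.4, 5.7]
grip_width: 0.268
15.4 [ 531.7 -152.3   23.5] [[ 0.995 -0.101  0.014]
 [-0.102 -0.984  0.145]
 [-0.    -0.146 -0.989]] [-0.55  0.64  1.6   0.16  0.97  1.02]
[-8.32872629  0.85713734 -0.46159931]
bolt_head 0.86 [280 304] [ 537. -158.   56.]
bracket 0.76 [291 259] [ 563. -167.   67.]
[-0.15649882  7.28038701  6.22577554] [ 1.02531654  0.01619094 -0.12860967] 0.27043393298497326
```

View pics/w5.png

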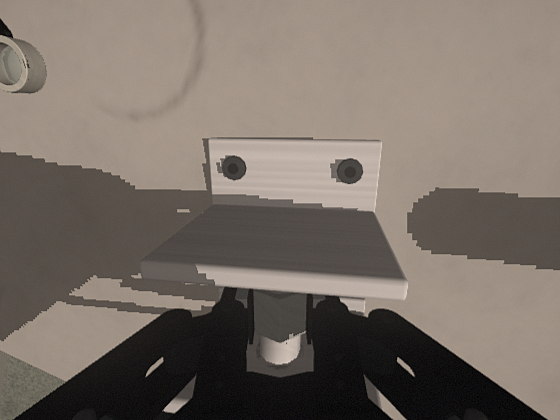

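View pics/s11.png

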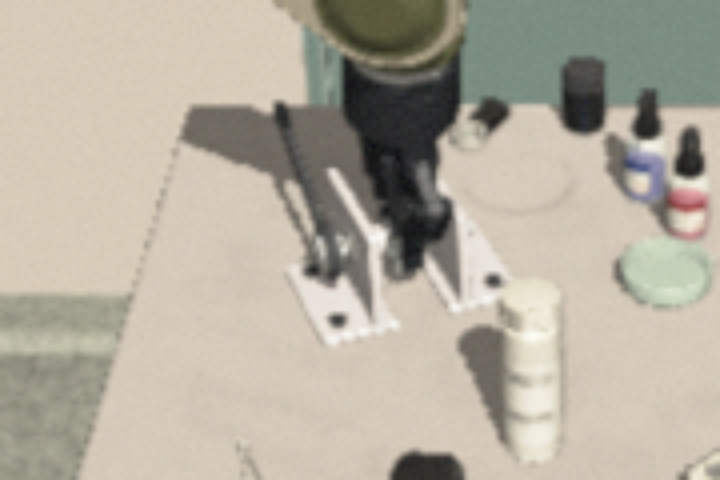

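```bash
python3 -m crank '{"dp":[[0,0.08,0.05],[0,0,0],[0,0,0],[0,0,0],[0,0,0],[0,0,0]],"delta_rot":[[0,0,0],[0,0,0],[0,0,0],[0,0,0],[0,0,0],[0,0,0]],"claw":[255,255,255,255,255,255]}' 80
cat > a.py <<'E'
from h import *
s=sense();print(s['time_s'],s['force'].round(1),s['wrist_torque'].round(2),s['eef_pos'].round(1),s['grip_width'])
m,T=cam('scene');c=np.array([529.8,-156,44]);a=-.104;bx=np.array([np.cos(a),np.sin(a),0]);by=np.array([-np.sin(a),np.cos(a),0])
L=[]
for i in range(3):
    im,d=capture('scene')
    P=cloud(m,T,d)[d>0]-c;x=P@bx;y=P@by;z=P[:,2];r=np.hypot(y,z)
    k=(x<-40)&(x>-66)&(y>20)&(z>8)&(r>45)&(r<122);L.append(np.c_[y,z][k])
    # image moment of dark spanner
L=np.vstack(L);th=np.arctan2(L[:,1],L[:,0]);print('n',len(L),'angle',np.median(th),th.std())
E
python3 a.py
```

```text
time_s: 16.3
eef_pos: [531.6, -152.3, 23.5]
ee_rot: [-0.072, 0.996, -0.051, 0.004]
force: [2.3, 5.8, 2.4]
grip_width: 0.261
16.3 [2.3 5.8 2.4] [ 0.71 -0.23 -0.13] [ 531.6 -152.3   23.5] 0.2606413453262079
n 231 angle 0.6085039965554637 0.06420558108274177
```

```bash
python3 -m crank '{"dp":[[0,0,0],[0,0,0],[0,0,0],[0,0,0],[0,0,0],[0,0,0],[0,0,0],[0,0,0],[0,0,0],[0,0,0]],"delta_rot":[[0,0,0],[0,0,0],[0,0,0],[0,0,0],[0,0,0],[0,0,0],[0,0,0],[0,0,0],[0,0,0],[0,0,0]],"claw":[255,255,255,255,255,255,255,255,255,255]}' 80
python3 -m crank '{"dp":[[0,0,0],[0,0,0],[0,0,0],[0,0,0],[0,0,0],[0,0,0],[0,0,0],[0,0,0],[0,0,0],[0,0,0]],"delta_rot":[[0,0,0],[0,0,0],[0,0,0],[0,0,0],[0,0,0],[0,0,0],[0,0,0],[0,0,0],[0,0,0],[0,0,0]],"claw":[255,255,255,255,255,255,255,255,255,255]}' 80
python3 a.py
python3 -m crank '{"dp":[[0,0,0],[0,0,0],[0,0,0],[0,0,0],[0,0,0],[0,0,0],[0,0,0],[0,0,0],[0,0,0],[0,0,0]],"delta_rot":[[0,0,0],[0,0,0],[0,0,0],[0,0,0],[0,0,0],[0,0,0],[0,0,0],[0,0,0],[0,0,0],[0,0,0]],"claw":[255,255,255,255,255,255,255,255,255,255]}' 80
python3 -m crank '{"dp":[[0,0,0],[0,0,0],[0,0,0],[0,0,0],[0,0,0],[0,0,0],[0,0,0],[0,0,0],[0,0,0],[0,0,0]],"delta_rot":[[0,0,0],[0,0,0],[0,0,0],[0,0,0],[0,0,0],[0,0,0],[0,0,0],[0,0,0],[0,0,0],[0,0,0]],"claw":[255,255,255,255,255,255,255,255,255,255]}' 80
python3 a.py
python3 - <<'E'
from h import *
im,d=capture('scene');save('s12',im);m,T=cam('scene');C=cloud(m,T,d)
r=masks_of('scene','fallen_jar')[0];P=C[r['region']&(d>0)];print(r['p'],np.median(P,0),np.percentile(P[:,2],[1,99]))
a=np.load('s11.npz')['im'].astype(int);D=abs(a-im).sum(-1);v,u=np.nonzero(D>110);print(len(v), u.min() if len(u) else 0,u.max() if len(u) else 0)
E
```

```text
time_s: 17.45
eef_pos: [531.6, -152.3, 23.6]
ee_rot: [-0.072, 0.996, -0.051, 0.004]
force: [2.2, 5.5, 2.3]
grip_width: 0.266
time_s: 18.45
eef_pos: [531.6, -152.3, 23.6]
ee_rot: [-0.072, 0.996, -0.051, 0.004]
force: [2.2, 5.6, 3.0]
grip_width: 0.267
18.45 [2.2 5.6 3. ] [ 0.73 -0.27 -0.08] [ 531.6 -152.3   23.6] 0.2674533893138204
n 230 angle 0.6061243271827697 0.06304096137355461
time_s: 19.6
eef_pos: [531.6, -152.3, 23.5]
ee_rot: [-0.072, 0.996, -0.051, 0.004]
force: [2.0, 4.7, 2.6]
grip_width: 0.264
time_s: 20.6
eef_pos: [531.6, -152.3, 23.5]
ee_rot: [-0.072, 0.996, -0.051, 0.004]
force: [1.9, 4.4, 3.3]
grip_width: 0.264
20.6 [1.9 4.4 3.3] [ 0.71 -0.22 -0.12] [ 531.6 -152.3   23.5] 0.26396909253859935
n 230 angle 0.6079593704414215 0.05995511844041638
0.76 [ 520.88553611 -356.54659204   74.10940131] [  2.84836901 119.88810274]
17 8 248
```

View pics/s12.png

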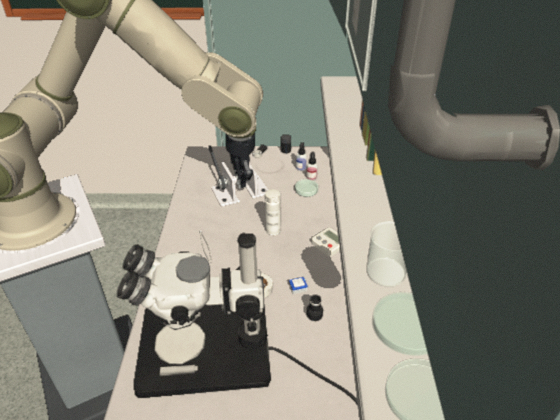

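The jar stands upright at (273,213) and the hand is in the gap at (240,180). The other things look unmoved, so I am handing in.

```bash
python3 -c "
from rig import *
print(finish_job())"
```

```text
the job is handed in; nothing more can be done
None
```

I lifted the jar out of the gap and stood it upright on the bare worktop at about (523, -357). Then I reached into the gap with the hand tilted about 8° to match the head's flats. I gripped the bolt head at 80 N and handed the job in at about 20.8 s, still holding it.

**Holding the head:** the spanner angle measured in the scene camera stayed at 0.608, 0.606 and 0.608 rad over 4.3 s. It would have dropped by about 0.034 rad if free. The grip stayed steady at about 22–23 mm, which fits the flats because the reading ran about 1.6 mm low on the jar.

**Spanner level:** that angle probably reads slightly high. The slopes of the head's faces suggested about 0.53 rad, but both are well above level.

**Jar:** its visible points span 3 to 120 mm in height, so it is standing upright.

**Forces and bystanders:** the highest contact force I saw was about 14 N, while setting the jar down. A side load of about 5 N remained at the wrist at the end. I saw no contact with the spanner, and the other things look where they were in the last picture. I did not measure their positions again.

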